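# Free the cam lock and push the sample carriage home

## Task

Bring the sample jar into the reading position of the bench colour meter: push the black cam lever round with a fingertip against its side, without gripping it, until the cam is at its low point (the lever points straight ahead along the carriage's travel, away from the carriage); only after that, push the carriage forward from behind until it is fully home against its stops. Do not touch or lift the jar that rides on the carriage, and leave the beaker, the bottle and the spare jar where they stand.

Things in the scene. Friction and masses are not known exactly. Their poses are not given: they have to be found in the camera images.
- meter: Fixed colour meter: aluminium base 260 x 130 x 12 mm on the bench. Origin on the bench, base from x -150 to +110 mm; +x is the carriage's forward travel, z up. Guide rails 53 mm left and right (tops at 28 mm), x -140 to +25 mm; two low end stops at x 20 to 30 mm. A white reading head (54 x 36 mm, top 85 mm above the bench) is centred at x -10, y -94 mm.
- carriage (a joint): Forward travel (m) of the grey sample carriage: 0 back, 0.055 fully home on the end stops; starts at 0. Friction about 3 N, no spring, stays where left. A block 80 mm long, 92 mm wide, 13 to 49 mm above the bench, with a steel follower strip on its front, which runs into the cam and keeps the carriage from home unless the cam is near its low point.
- push_face (a point): Centre of the carriage's flat rear face, 31 mm above the bench; axes as the meter's. The face is 92 mm wide and reaches from 13 to 49 mm above the bench. It moves forward (+x of the meter) with the carriage. Push here.
- jar_seat (a point): Centre of the floor of the round recess (39 mm across, 8 mm deep) in the top of the carriage, 41 mm above the bench, 51 mm ahead of push_face. The sample jar stands in it.
- sample_jar: Amber glass jar with a white lid, 36 mm across, 40 mm high, loose, standing in the carriage's recess; its top is about 81 mm above the bench. Origin at the centre of its underside. It rides along and is not to be touched.
- cam (a joint): Cam angle (rad) about a vertical axis, counter-clockwise from above positive. 0 = low point, lever along the meter's +x, away from the carriage. Range -0.6 to 2.5; starts at 1.3 to 2.1 (lever left or back-left): turn it clockwise. Friction 0.4 N m (7 N at 60 mm), no spring or stop at 0, stays where left. Steel disc 64 mm across, 16 mm off its axis towards the lever, 21 to 34 mm above the bench.
- cam_axis (a point): Point on the cam's fixed turning axis at mid height of the lever, 61 mm above the bench, 37.5 mm ahead of the meter's origin. Its x axis points along the lever and turns with it.
- lever_end (a point): Middle of the lever's outer end face, 80 mm from cam_axis, 61 mm above the bench. The lever is a straight black bar 14 mm wide, 18 mm high (52 to 70 mm above the bench), from 12 mm behind the axis to this end; free space between it and the steel disc below (top at 34 mm).
- lever_left: The left half (looking from the axis to the end) of the lever bar, 92 x 7 x 18 mm; origin on the cam axis at the lever's underside, x along the lever. Its left face lies 7 mm left of the lever's centre line: pushing on it turns the cam clockwise, towards 0.
- lever_right: The right half of the same bar, 92 x 7 x 18 mm, same origin and axes; its right face lies 7 mm right of the centre line. Fingers pressing on both halves at once count as gripping the lever.
- beaker: Bystander: empty glass beaker, 68 mm across, 85 mm high, about 200 mm to the left of the meter; origin at the centre of its underside.
- reagent_bottle: Bystander: bottle with a blue cap, 56 mm across, 125 mm high, right of the meter's far end; origin at the centre of its underside.
- spare_jar: Bystander: a second amber jar like the sample jar (36 mm across, 40 mm high) standing on the bench right of the meter; origin at the centre of its underside.

How it is judged (in metres and radians):
On the way, in this order (a step that is already met when the one before it is completed fails the run):
1. the cam is at its low point while the carriage is still back (value of joint cam between -0.35 and 0.35 rad and distance of push_face from where it was at the start of the episode below 0.008 m), for 0.2 s.
2. the carriage is fully home (value of joint cam between -0.35 and 0.35 rad and value of joint carriage above 0.0525 m), for 0.2 s.
At the end, for the whole second after the job is handed in: The cam is within 0.35 rad (20 degrees) of its low point, the carriage is within 2.5 mm of fully home and at rest, and the sample jar stands upright in its recess on the carriage (all of step 2 and velocity of joint carriage below 0.01 m/s and horizontal distance between sample_jar and jar_seat below 0.006 m and distance between sample_jar and jar_seat below 0.008 m and angle between sample_jar's own z axis and vertical below 0.15 rad); the robot touches nothing.
It fails at once if the carriage is pushed forward more than 8 mm before the cam is at its low point (value of joint cam above 0.4 rad and distance of push_face from where it was at the start of the episode above 0.008 m).
It fails at once if the lever is gripped (both sides pressed at once) (contact force between the fingers and lever_left above 4 N and contact force between the fingers and lever_right above 4 N).
It fails at once if the sample jar is touched with more than 2 N or lifted out of its recess (contact force between any of the fingers, the arm and sample_jar above 2 N or distance between sample_jar and jar_seat above 0.015 m).
It fails at once if the beaker, the bottle or the spare jar is moved or lifted more than 20 mm (distance of any of beaker, reagent_bottle, spare_jar from where it was at the start of the episode above 0.02 m).
It also fails if it takes over 51 s, if anything falls off the work surface, if the arm or the gripper's body presses on something with over 40 N, if the wrist force passes 120 N, or if a joint passes its speed limit or range.

## Robot

A 6-joint arm with a two-finger parallel gripper is mounted at the origin on the work surface. World frame = base frame: x ahead of the robot, y to its left, z up, the work surface at z = 0. Lengths are in mm, angles in rad, forces in N, time in s.
With the tool pointing down it reaches from about 325 to 775 mm from the base axis. Payload 5.5 kg.
Tool frame: the origin (TCP) lies at the very end of the fingers, on their centre line; the grasp point (between the pads) lies 19 mm behind it (bot.pinch_z is the distance from the TCP to the grasp point, in mm); z points along the fingers, y is the direction in which the jaws open and shut (so a half turn about z gives the same grasp; the last joint's range is limited). The gripper opens to 85 mm and grips with 20 to 120 N. Pads are 22 mm wide; open, the fingers measure 114 mm over their backs; the gripper's body (76 mm by 85 mm) begins 54 mm behind the grasp point. The pads swing forward as they close: fully open they stand 13 mm farther back than shut.
Start: joints at [1.155, 0.091, 1.231, -0, 1.82, -0.057], TCP at [210.696, 561.804, 231.275] pointing down, gripper open.
Joint ranges: [-2.87, 2.87], [-0.86, 2.18], [0.17, 2.46], [-1.51, 4.65], [0.06, 2.69], [-2.65, 2.65]. Speed limits (rad/s): [2.57, 2.57, 3.01, 3.14, 3.14, 3.14].

## Interface

Orientations are given as a unit quaternion [x, y, z, w].
In Python, from cell import bot gives the robot as it stands. The module is installed in compiled form; this text tells all that it offers.
- The arm moves only by the tool servo_tool, never from a script. Its argument "rows" is a list of rows, each an object of numbers: "claw": the closure, from 0 (fully open) to 1 (shut); "tx", "ty", "tz": the shift along the tool's x, y, z in mm; "twist": the turn about the tool's z in rad. In form: [{"claw": .., "tx": .., "ty": .., "tz": .., "twist": ..}, ...]. A call has 1 to 8 rows; each row shifts and turns the commanded pose from where the row before left it, along the tool's axes as they then stand; what a row does not reach is not made up. A row lasts 1/12 s, in which the tool goes at most 41.7 mm and 7.16 degrees, less where a joint would pass 70% of its speed; a pose out of reach is approached as far as the arm can. A call is refused whole if a number of a shift passes 41.7 or a number of a turn 0.125, either way. A call with a gripper value outside its range is refused whole. The fingers move at their own pace and stop on an object; the grip force is fixed at half the most. Time passes only in rows, so rows that do not move let the fingers close. It gives the time, the measured TCP pose, the force and the opening at its end, in the units of the state.
- bot.observe(): the state, without advancing time (a new reading comes with each control period).
- bot.grab_frame(name): name is "scene" or "top" or "wrist"; returns the picture (480x640x3 uint8, red, green, blue); there is no depth.
- bot.camera_model(name): a dict with "vertical_fov" (degrees; the focal length in pixels is half the picture's height over the tangent of half this angle, whatever the lens; pixels are square), "cx", "cy" (the principal point, pixels), "position" and "orientation" of the camera in the world. Camera axes: x right, y down, z forward; pixel columns grow to the right and rows downward; lengths in mm; the calibration is good to about 2 mm. A picture is of the moment at which its call begins: read the wrist's pose just before it. camera_model takes no time and is no camera call; for the wrist camera it gives the pose at the moment of the call.
- bot.close_job(): hands the job in, once; it reports no verdict.
Trained networks look in the newest picture that a camera, given by its name, has taken for a name from the list of things; names that differ only in an ending like _2 or _b are one class to them, and where a whole thing is asked for, a point or a joint stands for the part that bears it (a point fixed in the world has none). Each returns a list of dicts, best first, with "conf" (0 to 1); they miss things now and then, are a little off and sometimes report something else, mostly with a low value. They report only what shows in the picture. A call takes as long as a camera call.
- bot.look_for(camera, label): "box" ([left, top, right, bottom] in pixels, round what is visible of it).
The state is a dict: "time": time; "joints": joint angles; "qd": joint speeds; "tau": joint torques, N m; "tcp_pos": TCP position; "tool_rot": TCP orientation; "wrist_force": force on the tool from outside, world axes, zero at the start; "ft_torque": the same for the moment, N m; "finger_gap": finger opening in mm.
Only numpy, scipy, OpenCV 4.12 (cv2) and the standard library are available. Lean on these libraries where they do the work, as an engineer would, in place of code of your own. Each camera call takes 0.05 s, during which the arm holds its last target.

## Working session

There is one attempt and no reset: what is moved stays moved. The work goes in short steps, Python scripts to look and compute and a tool call to move; the robot and the scene stay as the last step left them, time stands still between calls to the robot, and variables do not carry over. Pictures are saved under pics/ and viewed, and the job is handed in when it is done.

Besides the shell and the picture viewer there is one more tool, called after ">>>" by a JSON object that holds its "method" and its "body", one argument or row to a line. servo_tool: Moves the arm, as the interface text tells. Its arguments: {"type":"object","properties":{"rows":{"type":"array"}},"required":["rows"]}

```bash
mkdir -p pics
python3 - <<'E'
from cell import bot
import cv2
for n in ["scene","top","wrist"]:
    m=bot.camera_model(n); f=bot.grab_frame(n); cv2.imwrite(f"pics/{n}0.png",f[:,:,::-1]); print(n,m)
s=bot.observe()
for k in s: print(k,s[k])
E
```

```text
scene {'vertical_fov': 50.700005212850414, 'cx': 311.39363051137906, 'cy': 238.54275158334252, 'position': array([1092.06614089, -238.09892563,  697.64595517]), 'orientation': array([ 0.80714217,  0.46038968, -0.18676733, -0.3188743 ])}
top {'vertical_fov': 52.08954359586753, 'cx': 321.7776330993104, 'cy': 239.7123971985746, 'position': array([ 509.01611748,   56.7639696 , 1054.38069837]), 'orientation': array([ 0.71027106, -0.70279343,  0.02841107, -0.02809309])}
wrist {'vertical_fov': 60.19928927702954, 'cx': 315.1305962811143, 'cy': 244.07537294121394, 'position': array([134.31055811, 590.06032636, 372.77353436]), 'orientation': array([0.81140008, 0.56281046, 0.08917353, 0.13008604])}
time 0.15
joints [ 1.15530216e+00  9.17054801e-02  1.23161082e+00 -5.25489889e-06
  1.81980564e+00 -5.66986561e-02]
qd [-1.06180622e-03 -2.23509025e-03 -1.76813742e-03 -1.60021304e-03
  1.55737496e-05 -1.16463566e-03]
tau [ 1.44785743e-03 -4.59371674e+01 -4.18526065e+01 -4.43798376e-05
  9.53914801e-03  1.37902841e-06]
tcp_pos [210.6039414  561.59498966 230.3980288 ]
tool_rot [ 1.78437611e-01  9.83950931e-01 -7.44025691e-04 -1.76380559e-04]
wrist_force [ 0.0155933   0.60716758 -0.42104897]
ft_torque [-0.02832455  0.0194948  -0.00280365]
finger_gap 85.35482890233361
```

View pics/top0.png

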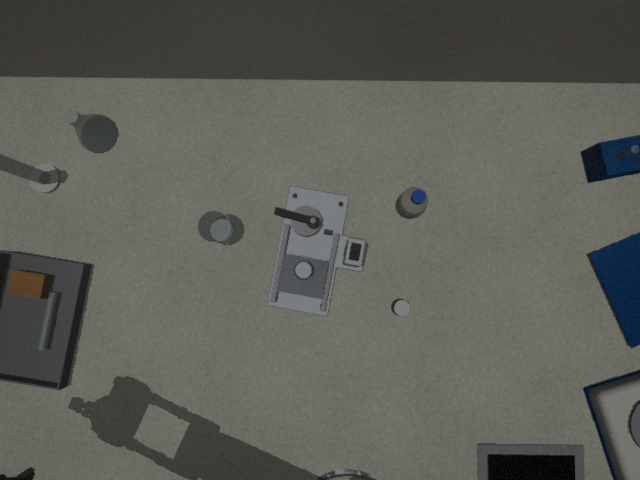

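View pics/scene0.png

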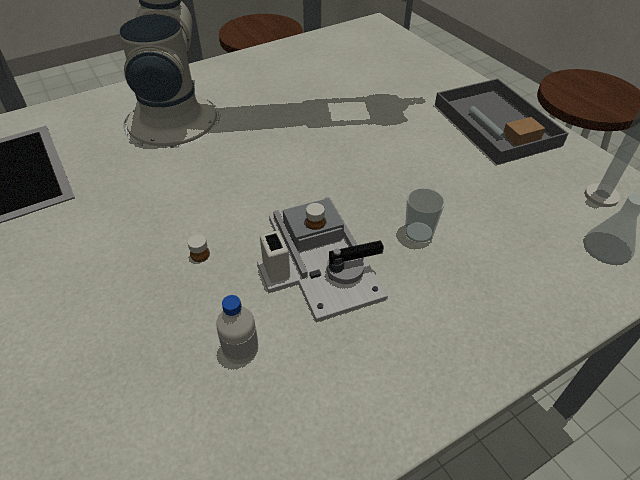

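View pics/wrist0.png

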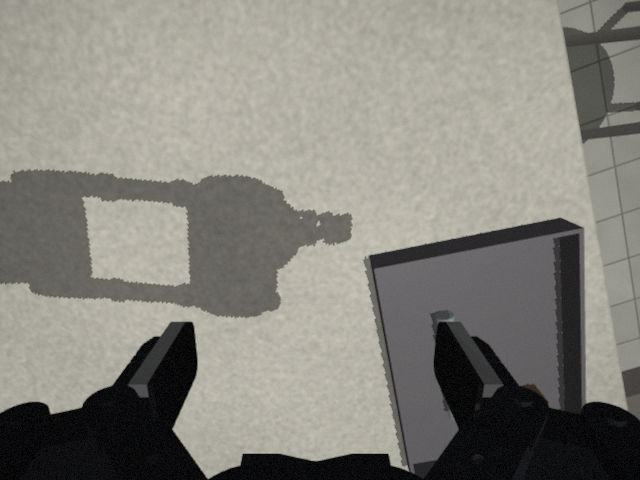

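The top view shows the meter around (310,250) with its forward direction up-right. The lever runs from (315,222) to (276,210), the sample jar is at (304,270) and the beaker at (215,227). I'll enlarge both views.

```bash
cat > h.py <<'E'
from cell import bot
import numpy as np, cv2
from scipy.spatial.transform import Rotation as R
def ray(m,u,v):
    f=240/np.tan(np.radians(m['vertical_fov']/2))
    d=np.array([(u-m['cx'])/f,(v-m['cy'])/f,1.]); return m['position'],R.from_quat(m['orientation']).as_matrix()@d
def atz(m,u,v,z):
    p,d=ray(m,u,v); return p+d*(z-p[2])/d[2]
def proj(m,X):
    f=240/np.tan(np.radians(m['vertical_fov']/2))
    c=R.from_quat(m['orientation']).as_matrix().T@(np.asarray(X,float)-m['position'])
    return m['cx']+f*c[0]/c[2], m['cy']+f*c[1]/c[2]
def tri(obs):
    A=np.zeros((3,3));b=np.zeros(3)
    for m,u,v in obs:
        p,d=ray(m,u,v);d=d/np.linalg.norm(d);P=np.eye(3)-np.outer(d,d);A+=P;b+=P@p
    return np.linalg.solve(A,b)
E
python3 - <<'E'
from h import *
t=cv2.imread('pics/top0.png')[175:325,190:430]
cv2.imwrite('pics/topc.png',cv2.resize(t,(800,500),interpolation=cv2.INTER_CUBIC))
t=cv2.imread('pics/scene0.png')[180:330,240:440]
cv2.imwrite('pics/scenec.png',cv2.resize(t,(800,600),interpolation=cv2.INTER_CUBIC))
E
```

```text
(no output)
```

View pics/topc.png

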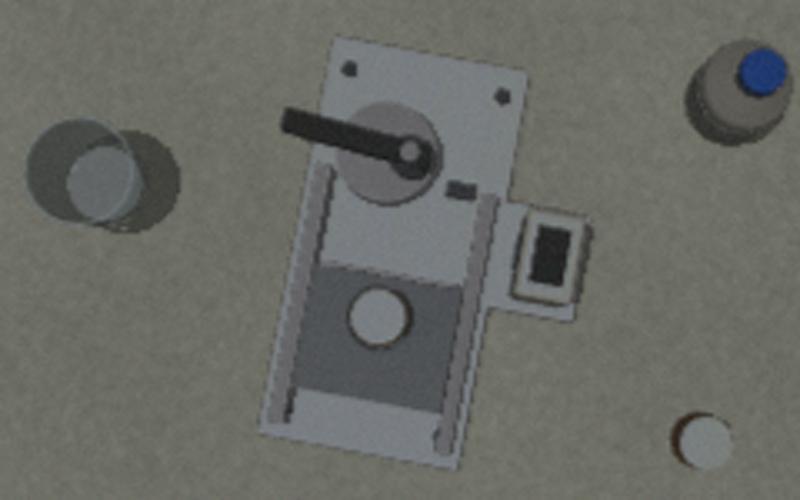

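View pics/scenec.png

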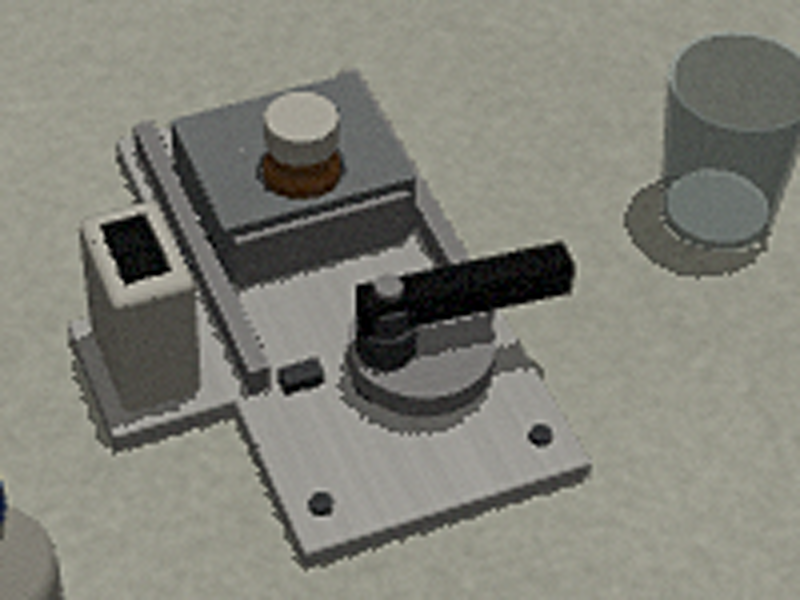

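Run:
```python
from h import *
from scipy.optimize import least_squares
T=bot.camera_model('top');S=bot.camera_model('scene')
tc=lambda a,b:(a/3.3333+190-.35,b/3.3333+175-.35)
sc=lambda a,b:(a/4+240-.37,b/4+180-.37)
F=[(T,(110,65,12),tc(333,37)),(T,(110,-65,12),tc(525,71)),(T,(-150,65,12),tc(261,431)),(T,(-150,-65,12),tc(458,468)),
(S,(110,-65,12),sc(302,553)),(S,(110,65,12),sc(589,467)),(T,(37.5,0,72),tc(410,150)),(S,(37.5,0,72),sc(389,283))]
def W(p,X):
    c,s=np.cos(p[2]),np.sin(p[2]);return np.array([p[0]+c*X[0]-s*X[1],p[1]+s*X[0]+c*X[1],X[2]])
def f(p): return np.concatenate([np.array(proj(m,W(p,X)))-o for m,X,o in F])
r=least_squares(f,[560,80,-.15]);p=r.x;print(p,np.round(r.fun.reshape(-1,2),1))
# per camera fits
for c in (T,S):
    rr=least_squares(lambda p:np.concatenate([np.array(proj(m,W(p,X)))-o for m,X,o in F if m is c]),p);print('single',rr.x)
def M(P):
    c,s=np.cos(p[2]),np.sin(p[2]);d=np.array(P[:2])-p[:2];return np.round([c*d[0]+s*d[1],-s*d[0]+c*d[1],*P[2:]],1)
le=tri([(T,*tc(284,119)),(S,*sc(566,258))]);print('lever end',le,M(le))
ca=tri([(T,*tc(410,150)),(S,*sc(389,283))]);print('cam',ca,M(ca))
lid=tri([(T,*tc(380,317)),(S,*sc(302,116))]);print('lid',lid,M(lid))
for q in [(298,388),(443,413)]: 
  P=atz(T,*tc(*q),49);print('rear edge',P,M(P))
for n,q in dict(beaker_base=(103,185)).items():
  P=atz(T,*tc(*q),0);print(n,P,M(P))
P=atz(T,*tc(764,72),125);print('bottle',P,M(P)); P=atz(T,*tc(705,442),40);print('spare',P,M(P))
P=atz(T,*tc(83,170),85);print('beaker top',P,M(P))
for n in ['push_face','cam_axis','lever_end']: print(n)
print('pts', [W(p,X).round(1) for X in [(37.5,0,61),(-130,0,31)]])
```

```text
[ 5.90389613e+02  8.26466688e+01 -1.66871894e-01] [[-0.6 -0.7]
 [ 1.4 -0.4]
 [-1.4  1.1]
 [ 0.2  1. ]
 [ 0.2  0.8]
 [ 0.6 -1. ]
 [-0.4  0.3]
 [-0.8  1.7]]
single [ 5.90954681e+02  8.23358707e+01 -1.63308777e-01]
single [ 5.89936967e+02  8.55052860e+01 -1.94358254e-01]
lever end [647.23073402 153.17378419  67.1401157 ] [44.3 79.  67.1]
cam [627.95787902  76.31551164  76.69595857] [38.1 -0.  76.7]
lid [527.74884175  93.38876409  81.87473028] [-63.6   0.2  81.9]
rear edge [483.74197233 142.64109867  49.        ] [-115.1   41.4   49. ]
rear edge [469.49665727  53.89652551  49.        ] [-114.4  -48.4   49. ]
beaker_base [611.84421374 275.2723211    0.        ] [-10.8 193.5   0. ]
bottle [ 668.81141748 -128.01673539  125.        ] [ 112.3 -194.7  125. ]
spare [ 453.11688029 -107.42577529   40.        ] [-103.8 -210.2   40. ]
beaker top [612.39841203 269.80299939  85.        ] [ -9.4 188.2  85. ]
push_face
cam_axis
lever_end
pts [array([627.4,  76.4,  61. ]), array([462.2, 104.2,  31. ])]
```

```bash
cat >> h.py <<'E'
p=np.array([590.4,82.6,-0.167])
def W(X):
    c,s=np.cos(p[2]),np.sin(p[2]);return np.array([p[0]+c*X[0]-s*X[1],p[1]+s*X[0]+c*X[1],X[2]])
def M(P):
    c,s=np.cos(p[2]),np.sin(p[2]);d=np.array(P[:2])-p[:2];return np.round([c*d[0]+s*d[1],-s*d[0]+c*d[1],P[2]],1)
def where():
    s=bot.observe();Rm=R.from_quat(s['tool_rot']).as_matrix();nx=-Rm[:,0]
    a=np.arctan2(nx[1],nx[0])-p[2]   # heading of tool -x in meter frame
    print('t',s['time'],'meter pos',M(s['tcp_pos']),'head(-x)',round(a,3),'F',s['wrist_force'].round(1),'gap',round(s['finger_gap'],1),'j',s['joints'].round(2),'tilt',Rm[:,2].round(4))
    return s,Rm,a
def plan(X,head):
    s,Rm,a=where()
    print('shift in tool axes',(Rm.T@(W(X)-s['tcp_pos'])).round(1),'twist',round((a-head+np.pi)%(2*np.pi)-np.pi,3))
E
python3 -c "
from h import *
plan((12.6,60.4,130),1.485-np.pi/2)"
```

```text
t 0.15 meter pos [-454.1  409.2  230.4] head(-x) -0.192 F [ 0.   0.6 -0.4] gap 85.4 j [ 1.16  0.09  1.23 -0.    1.82 -0.06] tilt [-6.0e-04 -1.4e-03 -1.0e+00]
shift in tool axes [-524.7 -253.3  100.7] twist -0.106
```

>>> {"method": "servo_tool", "body": {
  "rows": [
    {"claw": 1,"tx": -33,"ty": -16,"tz": 0,"twist": 0},
    {"claw": 1,"tx": -33,"ty": -16,"tz": 0,"twist": 0},
    {"claw": 1,"tx": -33,"ty": -16,"tz": 0,"twist": 0},
    {"claw": 1,"tx": -33,"ty": -16,"tz": 0,"twist": 0},
    {"claw": 1,"tx": -33,"ty": -16,"tz": 0,"twist": 0},
    {"claw": 1,"tx": -33,"ty": -16,"tz": 0,"twist": 0},
    {"claw": 1,"tx": -33,"ty": -16,"tz": 0,"twist": 0},
    {"claw": 1,"tx": -33,"ty": -16,"tz": 0,"twist": 0}
  ]
}}

```text
time: 0.82
tcp_pos: [413.8, 347.7, 231.0]
tool_rot: [0.178, 0.984, -0.0, -0.0]
wrist_force: [0.2, 0.8, -0.4]
finger_gap: 0.1
```

>>> {"method": "servo_tool", "body": {
  "rows": [
    {"claw": 1,"tx": -33,"ty": -16,"tz": 0,"twist": 0},
    {"claw": 1,"tx": -33,"ty": -16,"tz": 0,"twist": 0},
    {"claw": 1,"tx": -33,"ty": -16,"tz": 0,"twist": 0},
    {"claw": 1,"tx": -33,"ty": -16,"tz": 0,"twist": 0},
    {"claw": 1,"tx": -33,"ty": -16,"tz": 0,"twist": 0},
    {"claw": 1,"tx": -33,"ty": -15,"tz": 0,"twist": 0},
    {"claw": 1,"tx": -30,"ty": -15,"tz": 0,"twist": 0},
    {"claw": 1,"tx": 0,"ty": 0,"tz": 0,"twist": -0.106}
  ]
}}

```text
time: 1.48
tcp_pos: [590.7, 161.0, 229.5]
tool_rot: [0.129, 0.992, -0.001, -0.0]
wrist_force: [1.5, 0.6, -0.6]
finger_gap: 0.1
```

```bash
python3 -c "
from h import *
plan((12.6,60.4,130),1.485-np.pi/2)
for n in ['wrist','top']: cv2.imwrite('pics/%s1.png'%n,bot.grab_frame(n)[:,:,::-1])
print(bot.camera_model('wrist'))"
```

```text
t 1.4833 meter pos [-12.7  77.4 229.5] head(-x) -0.092 F [ 1.5  0.6 -0.6] gap 0.1 j [ 0.21  0.13  1.2  -0.    1.82 -1.1 ] tilt [-0.001  -0.0028 -1.    ]
shift in tool axes [-26.8 -14.3  99.5] twist -0.006
{'vertical_fov': 60.19928927702954, 'cx': 315.1305962811143, 'cy': 244.07537294121394, 'position': array([509.72197054, 185.17187397, 372.82400568]), 'orientation': array([0.78095862, 0.60455708, 0.0957311 , 0.12429777])}
```

View pics/wrist1.png

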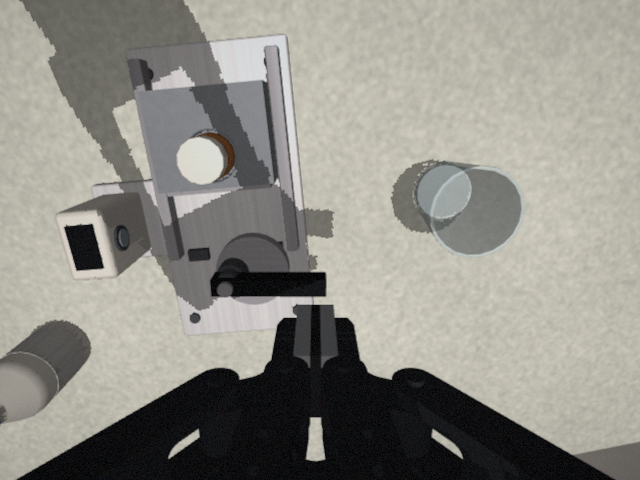

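The wrist view shows the lever at (215..325, 285), clear of the closed fingers, with the jar lid at (202,160). I'll overlay the fitted model to check the fit.

```bash
python3 -c "
from h import *
plan((12.6,60.4,130),1.485-np.pi/2)
m=bot.camera_model('wrist');im=bot.grab_frame('wrist')[:,:,::-1].copy()
a=1.485;u=np.array([np.cos(a),np.sin(a)]);l=np.array([-u[1],u[0]])
L=[(*(np.array([37.5,0])+q*u+w*l),70) for q,w in [(-12,7),(80,7),(80,-7),(-12,-7)]]
for X in [(110,65,12),(110,-65,12),(-150,65,12),(-150,-65,12),(-63.5,0,81),(-114.5,46,49),(-114.5,-46,49)]+L:
  u_,v_=proj(m,W(X));cv2.circle(im,(int(u_),int(v_)),3,(0,0,255),1)
cv2.imwrite('pics/wrist2.png',im)"
```

```text
t 1.5833 meter pos [-15.7  80.7 230.1] head(-x) -0.087 F [ 0.7 -0.4 -0.2] gap -0.0 j [ 0.22  0.12  1.2   0.    1.82 -1.1 ] tilt [-1.9e-03 -3.0e-04 -1.0e+00]
shift in tool axes [-30.1 -17.7 100.1] twist -0.001
```

View pics/wrist2.png

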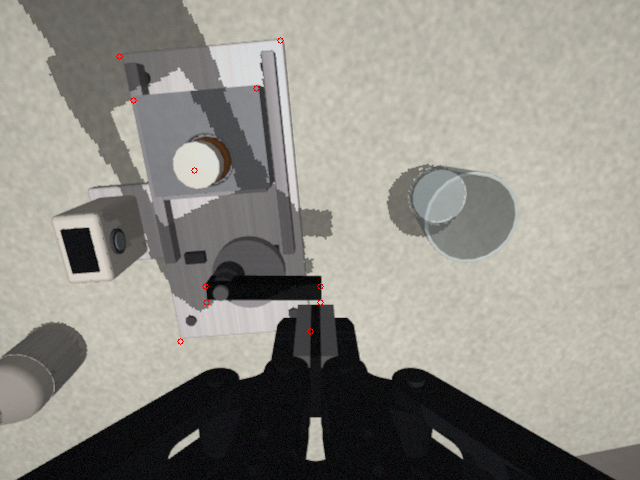

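>>> {"method": "servo_tool", "body": {
  "rows": [
    {"claw": 1,"tx": -25,"ty": -18,"tz": 0,"twist": 0},
    {"claw": 1,"tx": 0,"ty": 0,"tz": 35,"twist": 0},
    {"claw": 1,"tx": 0,"ty": 0,"tz": 35,"twist": 0},
    {"claw": 1,"tx": 0,"ty": 0,"tz": 30,"twist": 0},
    {"claw": 1,"tx": 0,"ty": 0,"tz": 0,"twist": 0},
    {"claw": 1,"tx": 0,"ty": 0,"tz": 0,"twist": 0}
  ]
}}

```text
time: 2.13
tcp_pos: [605.8, 143.4, 129.6]
tool_rot: [0.126, 0.992, -0.001, -0.002]
wrist_force: [0.3, 0.6, 1.7]
finger_gap: -0.1
```

```bash
python3 -c "
from h import *
plan((10,60.4,46),1.485-np.pi/2)
for n in ['wrist','scene']: cv2.imwrite('pics/%s3.png'%n,bot.grab_frame(n)[:,:,::-1])
t=cv2.imread('pics/scene3.png')[120:330,200:480]
cv2.imwrite('pics/scene3c.png',cv2.resize(t,(800,600),interpolation=cv2.INTER_CUBIC))
"
```

```text
t 2.1333 meter pos [  5.1  62.5 129.6] head(-x) -0.086 F [0.3 0.6 1.7] gap -0.1 j [ 0.18  0.16  1.34  0.    1.65 -1.14] tilt [-4.4e-03 -6.0e-04 -1.0e+00]
shift in tool axes [-5.4 -1.5 83.6] twist -0.0
```

View pics/wrist3.png

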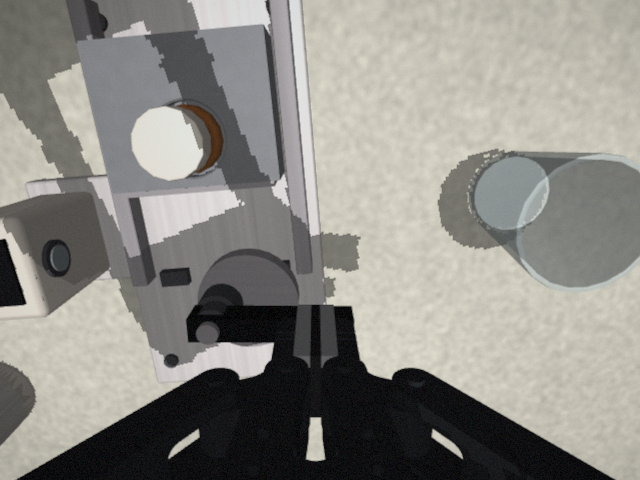

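View pics/scene3c.png

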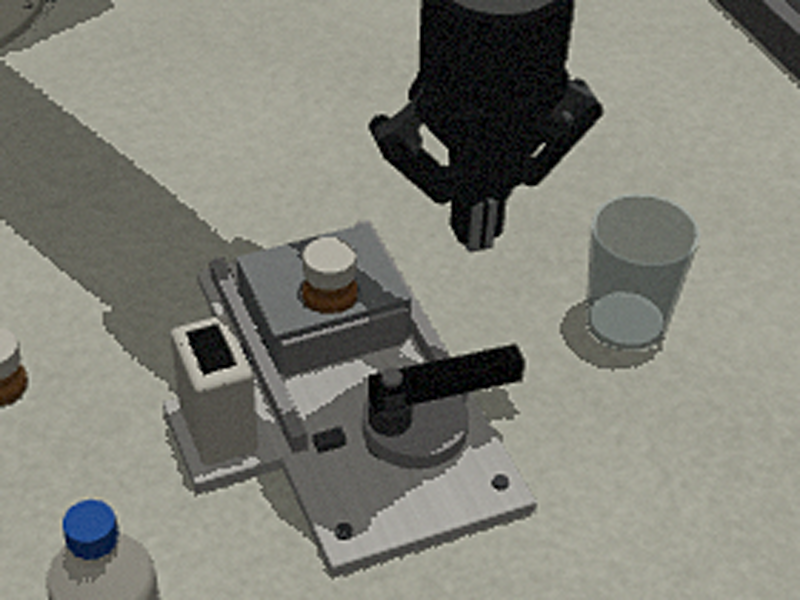

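The wrist view has the lever bar at about (190..355, 325). The scene crop shows the closed fingers behind it (image-left), clear of the jar. Next I descend.

>>> {"method": "servo_tool", "body": {
  "rows": [
    {"claw": 1,"tx": 0,"ty": 0,"tz": 28,"twist": 0},
    {"claw": 1,"tx": 0,"ty": 0,"tz": 28,"twist": 0},
    {"claw": 1,"tx": 0,"ty": 0,"tz": 26,"twist": 0},
    {"claw": 1,"tx": 0,"ty": 0,"tz": 0,"twist": 0},
    {"claw": 1,"tx": -6,"ty": 0,"tz": 0,"twist": 0},
    {"claw": 1,"tx": -4,"ty": 0,"tz": 0,"twist": 0},
    {"claw": 1,"tx": 0,"ty": 0,"tz": 0,"twist": 0}
  ]
}}

```text
time: 2.82
tcp_pos: [620.0, 140.1, 53.4]
tool_rot: [0.126, 0.992, 0.001, 0.003]
wrist_force: [-0.1, -0.6, 0.8]
finger_gap: 0.4
```

```bash
python3 -c "
from h import *
where()
for n in ['wrist','scene']: cv2.imwrite('pics/%s4.png'%n,bot.grab_frame(n)[:,:,::-1])
t=cv2.imread('pics/scene4.png')[120:330,200:480]
cv2.imwrite('pics/scene4c.png',cv2.resize(t,(800,600),interpolation=cv2.INTER_CUBIC))
"
```

```text
t 2.8167 meter pos [19.6 61.6 53.4] head(-x) -0.086 F [-0.1 -0.6  0.8] gap 0.4 j [ 0.17  0.22  1.41 -0.    1.51 -1.15] tilt [ 6.3e-03  9.0e-04 -1.0e+00]
```

View pics/scene4c.png

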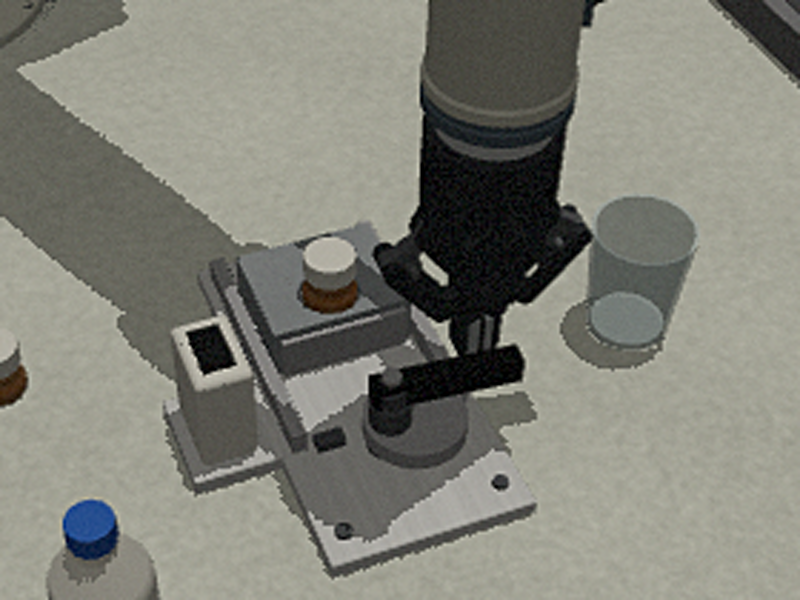

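View pics/wrist4.png

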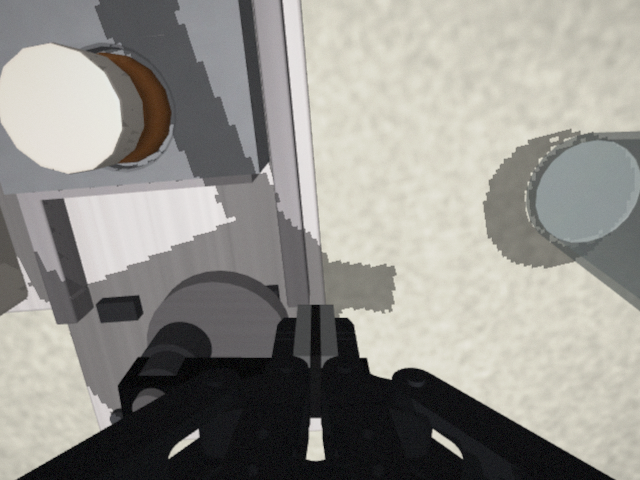

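>>> {"method": "servo_tool", "body": {
  "rows": [
    {"claw": 1,"tx": -3,"ty": 0,"tz": 7,"twist": 0},
    {"claw": 1,"tx": -3,"ty": 0,"tz": 0,"twist": 0},
    {"claw": 1,"tx": 0,"ty": 0,"tz": 0,"twist": 0}
  ]
}}

```text
time: 3.17
tcp_pos: [623.1, 138.2, 41.7]
tool_rot: [0.126, 0.992, -0.0, -0.0]
wrist_force: [1.4, 0.4, -0.4]
finger_gap: -0.2
```

```bash
python3 -c "
from h import *
where()"
```

```text
t 3.1667 meter pos [23.  60.3 41.7] head(-x) -0.086 F [ 1.4  0.4 -0.4] gap -0.2 j [ 0.17  0.24  1.41 -0.    1.5  -1.15] tilt [-8.e-04 -3.e-04 -1.e+00]
```

>>> {"method": "servo_tool", "body": {
  "rows": [
    {"claw": 1,"tx": -6,"ty": 1.5,"tz": -3,"twist": 0.1},
    {"claw": 1,"tx": -6,"ty": 1.5,"tz": 0,"twist": 0.1},
    {"claw": 1,"tx": -6,"ty": 1.5,"tz": 0,"twist": 0.1},
    {"claw": 1,"tx": -6,"ty": 1.5,"tz": 0,"twist": 0.1},
    {"claw": 1,"tx": 0,"ty": 0,"tz": 0,"twist": 0}
  ]
}}

```text
time: 3.58
tcp_pos: [645.7, 135.3, 43.4]
tool_rot: [0.323, 0.946, -0.001, -0.003]
wrist_force: [-2.9, 1.4, -1.7]
finger_gap: 0.0
```

```bash
cat > st.py <<'E'
from h import *
import sys
s,Rm,a=where()
d=M(s['tcp_pos'])[:2]-np.array([37.5,0]);h=a+np.pi/2;u=np.array([np.cos(h),np.sin(h)]);l=np.array([-u[1],u[0]])
print('tool: lever-angle from heading',h.round(3),'along',(d@u).round(1),'left',(d@l).round(1))
k=sys.argv[1]
for n in ['top','scene']:
    cv2.imwrite(f'pics/{n}{k}.png',bot.grab_frame(n)[:,:,::-1])
a=cv2.imread(f'pics/top{k}.png')[175:325,190:390];b=cv2.imread(f'pics/scene{k}.png')[150:330,220:460]
cv2.imwrite(f'pics/both{k}.png',np.hstack([cv2.resize(a,(400,300),interpolation=cv2.INTER_CUBIC),cv2.resize(b,(400,300),interpolation=cv2.INTER_CUBIC)]))
E
python3 st.py 5
```

```text
t 3.5833 meter pos [45.8 61.1 43.4] head(-x) -0.491 F [-2.9  1.4 -1.7] gap 0.0 j [ 0.15  0.3   1.33  0.    1.52 -0.76] tilt [-5.6e-03  8.0e-04 -1.0e+00]
tool: lever-angle from heading 1.08 along 57.8 left 21.5
```

View pics/both5.png

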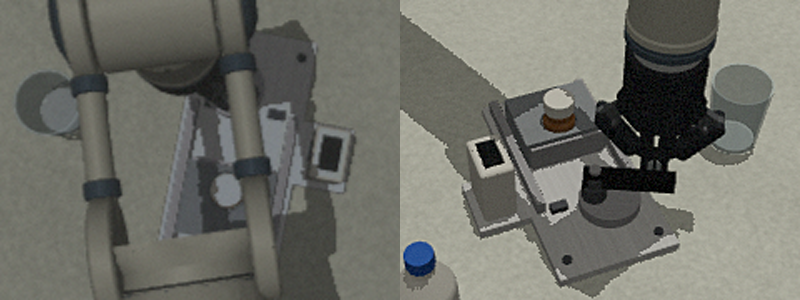

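The lever (right panel, about (590..675, 178)) is turning with the fingertips on its left face. I'll continue.

>>> {"method": "servo_tool", "body": {
  "rows": [
    {"claw": 1,"tx": -6,"ty": 1.5,"tz": 0,"twist": 0.1},
    {"claw": 1,"tx": -6,"ty": 1.5,"tz": 0,"twist": 0.1},
    {"claw": 1,"tx": -6,"ty": 1.5,"tz": 0,"twist": 0.1},
    {"claw": 1,"tx": -6,"ty": 1.5,"tz": 0,"twist": 0.1},
    {"claw": 1,"tx": -6,"ty": 1.5,"tz": 0,"twist": 0.1},
    {"claw": 1,"tx": -6,"ty": 1.5,"tz": 0,"twist": 0.1},
    {"claw": 1,"tx": 0,"ty": 0,"tz": 0,"twist": 0}
  ]
}}

```text
time: 4.27
tcp_pos: [675.5, 113.3, 43.7]
tool_rot: [0.588, 0.809, 0.0, -0.002]
wrist_force: [-1.8, 4.0, -3.2]
finger_gap: 0.1
```

```bash
python3 st.py 6
```

```text
t 4.2667 meter pos [78.8 44.4 43.7] head(-x) -1.09 F [-1.8  4.  -3.2] gap 0.1 j [ 0.12  0.36  1.26  0.    1.53 -0.2 ] tilt [-0.0028  0.002  -1.    ]
tool: lever-angle from heading 0.481 along 57.2 left 20.2
```

View pics/both6.png

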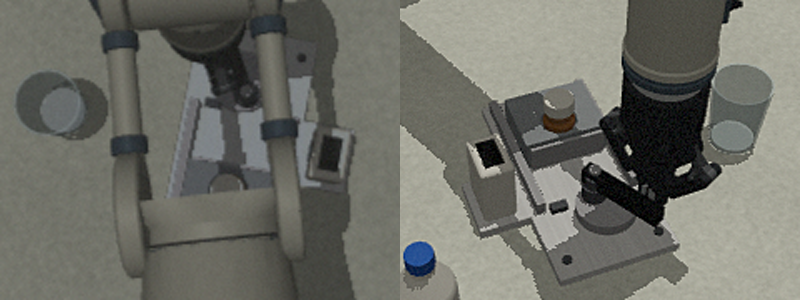

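>>> {"method": "servo_tool", "body": {
  "rows": [
    {"claw": 1,"tx": -6,"ty": 1.5,"tz": 0,"twist": 0.1},
    {"claw": 1,"tx": -6,"ty": 1.5,"tz": 0,"twist": 0.1},
    {"claw": 1,"tx": -6,"ty": 1.5,"tz": 0,"twist": 0.1},
    {"claw": 1,"tx": -6,"ty": 1.5,"tz": 0,"twist": 0.1},
    {"claw": 1,"tx": -5,"ty": 1,"tz": 0,"twist": 0.08},
    {"claw": 1,"tx": 0,"ty": 0,"tz": 0,"twist": 0},
    {"claw": 1,"tx": 0,"ty": 0,"tz": 0,"twist": 0}
  ]
}}

```text
time: 4.95
tcp_pos: [686.7, 85.4, 44.9]
tool_rot: [0.762, 0.648, 0.0, -0.0]
wrist_force: [0.9, 4.4, -3.4]
finger_gap: -0.2
```

```bash
python3 st.py 7
python3 - <<'E'
import cv2
t=cv2.imread('pics/scene7.png')[180:330,240:440]
cv2.imwrite('pics/scene7c.png',cv2.resize(t,(800,600),interpolation=cv2.INTER_CUBIC))
E
```

```text
t 4.95 meter pos [94.5 18.7 44.9] head(-x) -1.565 F [ 0.9  4.4 -3.4] gap -0.2 j [0.07 0.38 1.23 0.   1.53 0.23] tilt [ 2.e-04  1.e-03 -1.e+00]
tool: lever-angle from heading 0.006 along 57.1 left 18.3
```

View pics/scene7c.png

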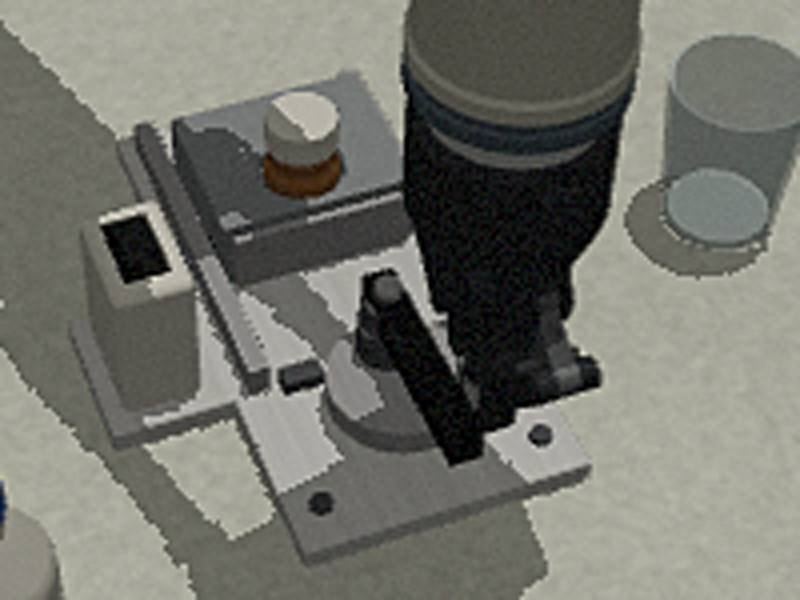

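The lever in the scene crop now runs from (385,285) to (465,445), parallel to the plate's long edge. I'll compare that with the predicted end positions.

Run:
```python
from h import *
S=bot.camera_model('scene');im=cv2.imread('pics/scene7c.png')
for a,c in [(0,(0,0,255)),(.15,(0,255,0)),(-.15,(255,128,0))]:
    u=np.array([np.cos(a),np.sin(a)]);l=np.array([-u[1],u[0]])
    for w,z in [(7,70),(-7,70),(-7,52),(7,52)]:
        X=np.array([37.5,0])+80*u+w*l;q=proj(S,W((*X,z)));q=((q[0]-240)*4,(q[1]-180)*4)
        cv2.circle(im,(int(q[0]),int(q[1])),4,c,-1)
cv2.imwrite('pics/s7d.png',im[250:600,250:700])
```

```text
(no output)
```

View pics/s7d.png

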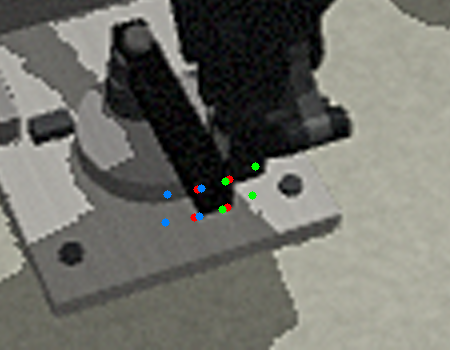

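The lever end matches the prediction for angle 0 (red dots) to within about 0.03 rad. I'll back off, lift and turn.

>>> {"method": "servo_tool", "body": {
  "rows": [
    {"claw": 1,"tx": 12,"ty": 0,"tz": 0,"twist": 0},
    {"claw": 1,"tx": 15,"ty": 0,"tz": 0,"twist": 0},
    {"claw": 1,"tx": 0,"ty": 0,"tz": -35,"twist": 0},
    {"claw": 1,"tx": 0,"ty": 0,"tz": -35,"twist": -0.12},
    {"claw": 1,"tx": 0,"ty": 0,"tz": -35,"twist": -0.12},
    {"claw": 1,"tx": 0,"ty": 0,"tz": -10,"twist": -0.12},
    {"claw": 1,"tx": 0,"ty": 0,"tz": 0,"twist": -0.12},
    {"claw": 1,"tx": 0,"ty": 0,"tz": 0,"twist": -0.12}
  ]
}}

```text
time: 5.72
tcp_pos: [692.3, 112.4, 163.9]
tool_rot: [0.534, 0.846, 0.001, 0.002]
wrist_force: [0.1, -0.4, -0.9]
finger_gap: 0.2
```

>>> {"method": "servo_tool", "body": {
  "rows": [
    {"claw": 1,"tx": 0,"ty": 0,"tz": 0,"twist": -0.12},
    {"claw": 1,"tx": 0,"ty": 0,"tz": 0,"twist": -0.12},
    {"claw": 1,"tx": 0,"ty": 0,"tz": 0,"twist": -0.12},
    {"claw": 1,"tx": 0,"ty": 0,"tz": 0,"twist": -0.12},
    {"claw": 1,"tx": 0,"ty": 0,"tz": 0,"twist": -0.12},
    {"claw": 1,"tx": 0,"ty": 0,"tz": 0,"twist": -0.12},
    {"claw": 1,"tx": 0,"ty": 0,"tz": 0,"twist": -0.12},
    {"claw": 1,"tx": 0,"ty": 0,"tz": 0,"twist": -0.12}
  ]
}}

```text
time: 6.38
tcp_pos: [691.5, 112.2, 161.3]
tool_rot: [0.083, 0.997, -0.0, 0.001]
wrist_force: [0.2, 0.3, 0.6]
finger_gap: 0.1
```

```bash
python3 -c "
from h import *
plan((-150,0,150),0)"
```

```text
t 6.3833 meter pos [ 94.8  46.  161.3] head(-x) 0.001 F [0.2 0.3 0.6] gap 0.1 j [ 0.11  0.36  1.04 -0.    1.73 -1.29] tilt [ 1.8e-03 -7.0e-04 -1.0e+00]
shift in tool axes [244.8 -45.9  10.9] twist 0.001
```

>>> {"method": "servo_tool", "body": {
  "rows": [
    {"claw": 1,"tx": 30,"ty": -6,"tz": 0,"twist": 0},
    {"claw": 1,"tx": 31,"ty": -6,"tz": 0,"twist": 0},
    {"claw": 1,"tx": 31,"ty": -6,"tz": 0,"twist": 0},
    {"claw": 1,"tx": 31,"ty": -6,"tz": 0,"twist": 0},
    {"claw": 1,"tx": 31,"ty": -6,"tz": 0,"twist": 0},
    {"claw": 1,"tx": 31,"ty": -6,"tz": 0,"twist": 0},
    {"claw": 1,"tx": 31,"ty": -5,"tz": 0,"twist": 0},
    {"claw": 1,"tx": 29,"ty": -5,"tz": 0,"twist": 0}
  ]
}}

```text
time: 7.05
tcp_pos: [440.6, 108.6, 161.4]
tool_rot: [0.086, 0.996, -0.0, 0.001]
wrist_force: [-0.9, 0.1, 0.6]
finger_gap: -0.4
```

>>> {"method": "servo_tool", "body": {
  "rows": [
    {"claw": 1,"tx": 0,"ty": 0,"tz": 0,"twist": 0},
    {"claw": 1,"tx": 0,"ty": 0,"tz": 0,"twist": 0}
  ]
}}

```text
time: 7.22
tcp_pos: [441.5, 108.8, 161.9]
tool_rot: [0.086, 0.996, 0.0, 0.002]
wrist_force: [0.9, 0.3, 0.3]
finger_gap: -0.2
```

```bash
python3 -c "
from h import *
plan((-142,0,28),0)
for n in ['wrist']: cv2.imwrite('pics/%s8.png'%n,bot.grab_frame(n)[:,:,::-1])
"; python3 st.py 8
```

```text
t 7.2167 meter pos [-151.2    1.1  161.9] head(-x) -0.005 F [0.9 0.3 0.3] gap -0.2 j [ 0.17 -0.31  1.73 -0.    1.72 -1.23] tilt [ 3.8e-03 -1.0e-04 -1.0e+00]
shift in tool axes [ -8.7  -1.1 133.9] twist -0.005
t 7.2667 meter pos [-150.4    1.1  161.7] head(-x) -0.005 F [ 0.7 -0.8  0. ] gap -0.2 j [ 0.17 -0.31  1.73 -0.    1.72 -1.23] tilt [ 3.4e-03 -1.0e-04 -1.0e+00]
tool: lever-angle from heading 1.566 along 0.2 left 187.9
```

View pics/wrist8.png

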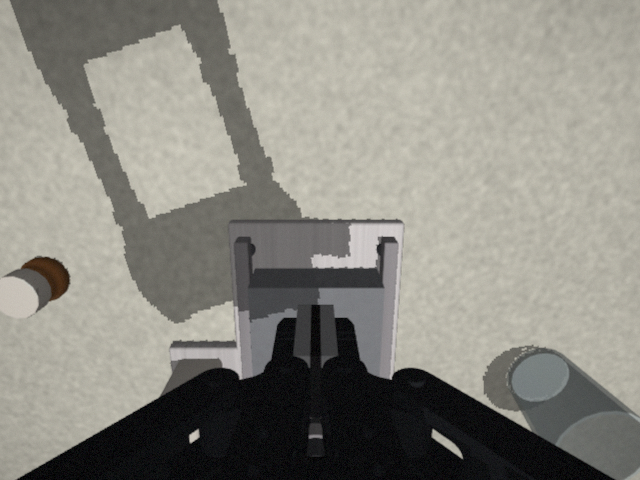

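View pics/both8.png

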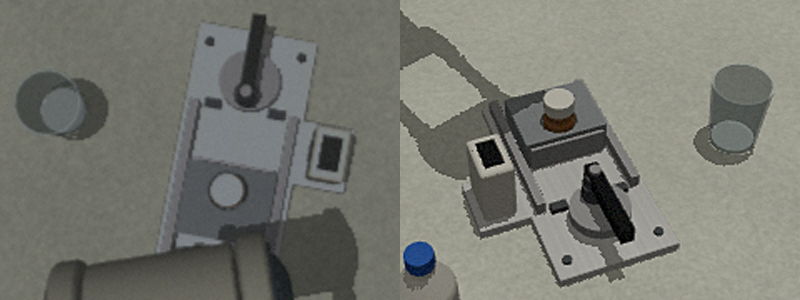

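The wrist view shows the carriage's rear face at rows 268–287, columns 250–383, centred on the tool. In the top view (left panel) the lever points straight ahead. I'll descend behind the carriage.

>>> {"method": "servo_tool", "body": {
  "rows": [
    {"claw": 1,"tx": 0,"ty": -1,"tz": 33,"twist": 0},
    {"claw": 1,"tx": 0,"ty": 0,"tz": 33,"twist": 0},
    {"claw": 1,"tx": 0,"ty": 0,"tz": 33,"twist": 0},
    {"claw": 1,"tx": 0,"ty": 0,"tz": 30,"twist": 0},
    {"claw": 1,"tx": 0,"ty": 0,"tz": 0,"twist": 0},
    {"claw": 1,"tx": 0,"ty": 0,"tz": 0,"twist": 0},
    {"claw": 1,"tx": 0,"ty": 0,"tz": 0,"twist": 0}
  ]
}}

```text
time: 7.95
tcp_pos: [443.0, 107.3, 33.2]
tool_rot: [0.086, 0.996, 0.0, 0.001]
wrist_force: [-0.3, 1.2, 0.3]
finger_gap: 0.2
```

```bash
python3 -c "
from h import *
plan((-125,0,28),0)
cv2.imwrite('pics/wrist9.png',bot.grab_frame('wrist')[:,:,::-1])
"; python3 st.py 9
```

```text
t 7.95 meter pos [-1.495e+02 -1.000e-01  3.320e+01] head(-x) -0.006 F [-0.3  1.2  0.3] gap 0.2 j [ 0.16 -0.26  1.91 -0.    1.48 -1.23] tilt [ 1.9e-03  2.0e-04 -1.0e+00]
shift in tool axes [-24.5   0.3   5.2] twist -0.006
t 8.0 meter pos [-1.49e+02  1.00e-01  3.39e+01] head(-x) -0.006 F [-0.5  1.4  0.9] gap 0.2 j [ 0.16 -0.26  1.91 -0.    1.48 -1.23] tilt [ 3.6e-03  5.0e-04 -1.0e+00]
tool: lever-angle from heading 1.565 along -1.0 left 186.5
```

View pics/both9.png

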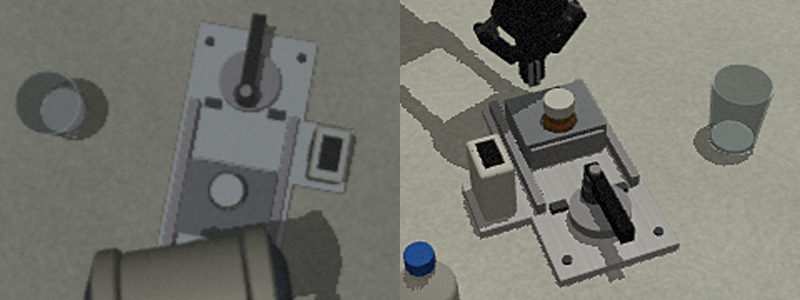

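View pics/wrist9.png

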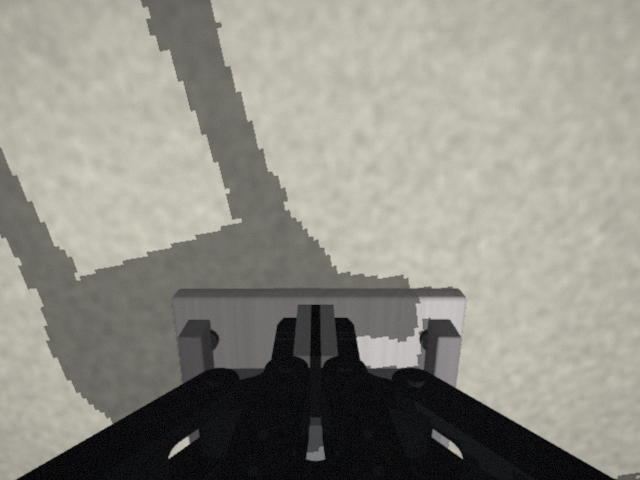

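>>> {"method": "servo_tool", "body": {
  "rows": [
    {"claw": 1,"tx": -6,"ty": 0,"tz": 5,"twist": 0},
    {"claw": 1,"tx": -6,"ty": 0,"tz": 0,"twist": 0},
    {"claw": 1,"tx": -3,"ty": 0,"tz": 0,"twist": 0},
    {"claw": 1,"tx": -3,"ty": 0,"tz": 0,"twist": 0},
    {"claw": 1,"tx": -3,"ty": 0,"tz": 0,"twist": 0},
    {"claw": 1,"tx": -3,"ty": 0,"tz": 0,"twist": 0},
    {"claw": 1,"tx": -3,"ty": 0,"tz": 0,"twist": 0},
    {"claw": 1,"tx": -3,"ty": 0,"tz": 0,"twist": 0}
  ]
}}

```text
time: 8.77
tcp_pos: [470.9, 102.0, 26.3]
tool_rot: [0.086, 0.996, -0.0, -0.001]
wrist_force: [-3.5, -0.8, 2.1]
finger_gap: -0.2
```

>>> {"method": "servo_tool", "body": {
  "rows": [
    {"claw": 1,"tx": -3,"ty": 0,"tz": 0,"twist": 0},
    {"claw": 1,"tx": -3,"ty": 0,"tz": 0,"twist": 0},
    {"claw": 1,"tx": -3,"ty": 0,"tz": 0,"twist": 0},
    {"claw": 1,"tx": -3,"ty": 0,"tz": 0,"twist": 0},
    {"claw": 1,"tx": -3,"ty": 0,"tz": 0,"twist": 0},
    {"claw": 1,"tx": 0,"ty": 0,"tz": 0,"twist": 0}
  ]
}}

```text
time: 9.27
tcp_pos: [486.7, 99.3, 26.2]
tool_rot: [0.086, 0.996, -0.0, 0.0]
wrist_force: [0.3, -0.1, 0.4]
finger_gap: -0.2
```

```bash
python3 st.py 10
```

```text
t 9.2667 meter pos [-105.1   -0.8   26.2] head(-x) -0.006 F [ 0.3 -0.1  0.4] gap -0.2 j [ 0.13 -0.13  1.82 -0.    1.46 -1.26] tilt [ 9.e-04 -1.e-04 -1.e+00]
tool: lever-angle from heading 1.565 along -1.6 left 142.6
```

View pics/both10.png

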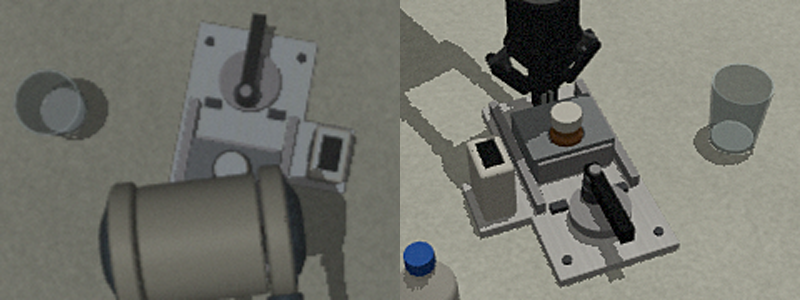

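The carriage is moving: the jar is now at (232,165) in the left panel, up from (228,190), and the lever is unchanged. I'll push on about 35 mm.

>>> {"method": "servo_tool", "body": {
  "rows": [
    {"claw": 1,"tx": -3,"ty": 0,"tz": 0,"twist": 0},
    {"claw": 1,"tx": -3,"ty": 0,"tz": 0,"twist": 0},
    {"claw": 1,"tx": -3,"ty": 0,"tz": 0,"twist": 0},
    {"claw": 1,"tx": -3,"ty": 0,"tz": 0,"twist": 0},
    {"claw": 1,"tx": -3,"ty": 0,"tz": 0,"twist": 0},
    {"claw": 1,"tx": -3,"ty": 0,"tz": 0,"twist": 0},
    {"claw": 1,"tx": -3,"ty": 0,"tz": 0,"twist": 0},
    {"claw": 1,"tx": 0,"ty": 0,"tz": 0,"twist": 0}
  ]
}}

```text
time: 10.03
tcp_pos: [507.4, 95.7, 26.2]
tool_rot: [0.086, 0.996, 0.0, 0.0]
wrist_force: [-0.1, 1.0, -0.1]
finger_gap: 0.1
```

>>> {"method": "servo_tool", "body": {
  "rows": [
    {"claw": 1,"tx": -3,"ty": 0,"tz": 0,"twist": 0},
    {"claw": 1,"tx": -3,"ty": 0,"tz": 0,"twist": 0},
    {"claw": 1,"tx": -2,"ty": 0,"tz": 0,"twist": 0},
    {"claw": 1,"tx": 0,"ty": 0,"tz": 0,"twist": 0}
  ]
}}

```text
time: 10.37
tcp_pos: [515.0, 94.3, 26.2]
tool_rot: [0.086, 0.996, -0.0, 0.0]
wrist_force: [-0.2, 0.5, 0.3]
finger_gap: -0.1
```

```bash
python3 st.py 11
```

```text
t 10.3667 meter pos [-76.3  -0.9  26.2] head(-x) -0.006 F [-0.2  0.5  0.3] gap -0.1 j [ 0.12 -0.06  1.75 -0.    1.45 -1.28] tilt [ 5.e-04 -1.e-04 -1.e+00]
tool: lever-angle from heading 1.565 along -1.6 left 113.8
```

View pics/both11.png

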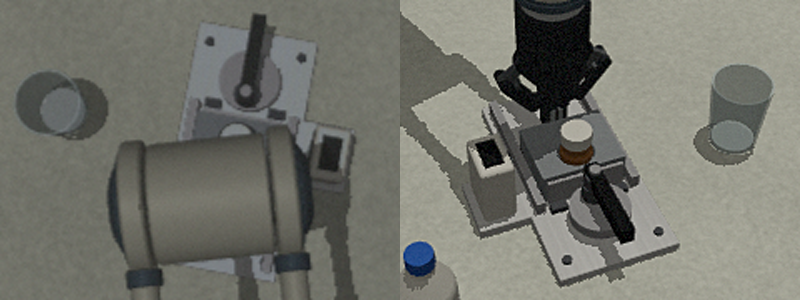

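>>> {"method": "servo_tool", "body": {
  "rows": [
    {"claw": 1,"tx": -1.5,"ty": 0,"tz": 0,"twist": 0},
    {"claw": 1,"tx": -1.5,"ty": 0,"tz": 0,"twist": 0},
    {"claw": 1,"tx": 0,"ty": 0,"tz": 0,"twist": 0}
  ]
}}

```text
time: 10.72
tcp_pos: [517.5, 93.9, 26.3]
tool_rot: [0.086, 0.996, -0.0, -0.0]
wrist_force: [-2.4, -0.3, 1.5]
finger_gap: -0.1
```

>>> {"method": "servo_tool", "body": {
  "rows": [
    {"claw": 1,"tx": -1.5,"ty": 0,"tz": 0,"twist": 0},
    {"claw": 1,"tx": 0,"ty": 0,"tz": 0,"twist": 0}
  ]
}}

```text
time: 10.88
tcp_pos: [519.1, 93.6, 26.3]
tool_rot: [0.086, 0.996, -0.0, 0.0]
wrist_force: [-3.1, -0.2, 0.8]
finger_gap: 0.1
```

>>> {"method": "servo_tool", "body": {
  "rows": [
    {"claw": 1,"tx": -1.5,"ty": 0,"tz": 0,"twist": 0},
    {"claw": 1,"tx": 0,"ty": 0,"tz": 0,"twist": 0}
  ]
}}

```text
time: 11.05
tcp_pos: [519.1, 93.6, 26.3]
tool_rot: [0.086, 0.996, -0.0, -0.002]
wrist_force: [-9.3, 1.4, 5.3]
finger_gap: 0.1
```

>>> {"method": "servo_tool", "body": {
  "rows": [
    {"claw": 1,"tx": -1.5,"ty": 0,"tz": 0,"twist": 0},
    {"claw": 1,"tx": 0,"ty": 0,"tz": 0,"twist": 0}
  ]
}}

```text
time: 11.22
tcp_pos: [519.1, 93.6, 26.3]
tool_rot: [0.086, 0.996, -0.0, -0.004]
wrist_force: [-16.5, 1.5, 9.1]
finger_gap: -0.1
```

The carriage is stalled with the force rising to 16 N. I'll give it one more nudge, back off, and verify in the images.

>>> {"method": "servo_tool", "body": {
  "rows": [
    {"claw": 1,"tx": -1,"ty": 0,"tz": 0,"twist": 0},
    {"claw": 1,"tx": 0,"ty": 0,"tz": 0,"twist": 0},
    {"claw": 1,"tx": 0,"ty": 0,"tz": 0,"twist": 0},
    {"claw": 1,"tx": 0,"ty": 0,"tz": 0,"twist": 0}
  ]
}}

```text
time: 11.55
tcp_pos: [519.1, 93.6, 26.3]
tool_rot: [0.086, 0.996, -0.0, -0.005]
wrist_force: [-20.2, 0.8, 12.9]
finger_gap: 0.0
```

>>> {"method": "servo_tool", "body": {
  "rows": [
    {"claw": 1,"tx": 5,"ty": 0,"tz": 0,"twist": 0},
    {"claw": 1,"tx": 15,"ty": 0,"tz": 0,"twist": 0},
    {"claw": 1,"tx": 30,"ty": 0,"tz": 0,"twist": 0},
    {"claw": 1,"tx": 20,"ty": 0,"tz": -15,"twist": 0},
    {"claw": 1,"tx": 20,"ty": 0,"tz": -35,"twist": 0},
    {"claw": 1,"tx": 20,"ty": 0,"tz": -35,"twist": 0},
    {"claw": 1,"tx": 20,"ty": 0,"tz": -35,"twist": 0},
    {"claw": 1,"tx": 0,"ty": 0,"tz": 0,"twist": 0}
  ]
}}

```text
time: 12.22
tcp_pos: [396.1, 116.5, 155.1]
tool_rot: [0.086, 0.996, 0.002, 0.007]
wrist_force: [0.2, 0.5, 1.7]
finger_gap: -0.1
```

```bash
python3 st.py 12
python3 - <<'E'
import cv2
t=cv2.imread('pics/scene12.png')[180:330,240:440]
cv2.imwrite('pics/scene12c.png',cv2.resize(t,(800,600),interpolation=cv2.INTER_CUBIC))
t=cv2.imread('pics/top12.png')[175:325,190:430]
cv2.imwrite('pics/top12c.png',cv2.resize(t,(800,500),interpolation=cv2.INTER_CUBIC))
E
```

```text
t 12.2167 meter pos [-197.2    1.1  155.1] head(-x) -0.005 F [0.2 0.5 1.7] gap -0.1 j [ 0.2  -0.44  1.84  0.    1.73 -1.2 ] tilt [ 0.0139  0.0031 -0.9999]
tool: lever-angle from heading 1.566 along -0.0 left 234.7
```

View pics/scene12c.png

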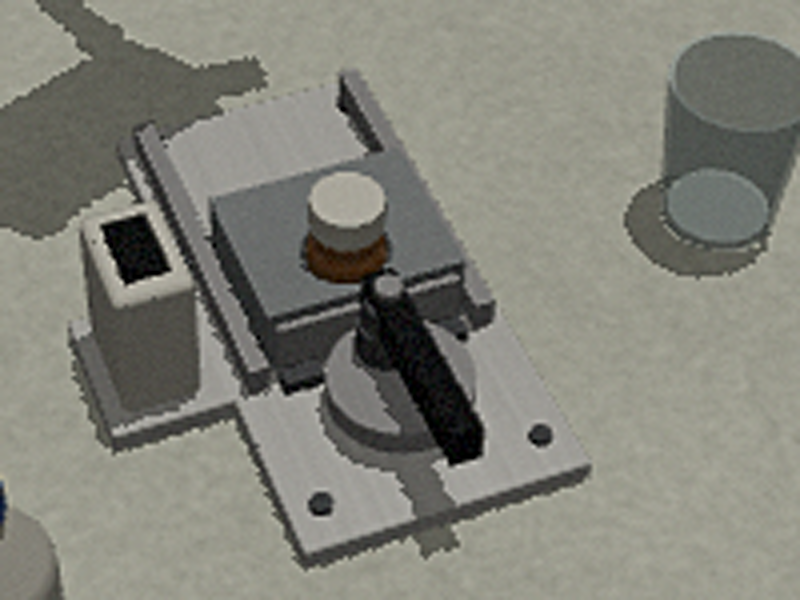

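View pics/top12c.png

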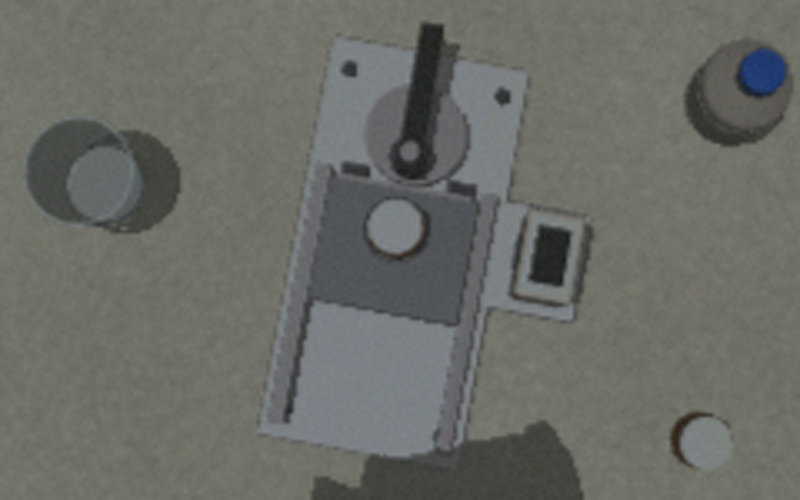

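Run:
```python
from h import *
T=bot.camera_model('top');S=bot.camera_model('scene')
tc=lambda a,b:(a/3.3333+190-.35,b/3.3333+175-.35)
sc=lambda a,b:(a/4+240-.37,b/4+180-.37)
l0=M(atz(T,*tc(380,317),81));l1=M(atz(T,*tc(397,227),81));print('lid',l0,l1,l1-l0)
for a,b in [((298,388),(310,300)),((443,413),(458,324))]:
  print('rear',M(atz(T,*tc(*b),49))-M(atz(T,*tc(*a),49)))
print('scene lid',M(atz(S,*sc(346,195),81))-M(atz(S,*sc(302,116),81)))
e=M(atz(T,*tc(432,25),70));c=M(atz(T,*tc(410,152),70));d=e-c;print('lever ang',np.arctan2(d[1],d[0]),e,c)
# image registration of the carriage lid patch
A=cv2.imread('pics/top0.png',0);B=cv2.imread('pics/top12.png',0)
P=A[255:285,289:319];r=cv2.matchTemplate(B[220:290,280:340],P,cv2.TM_CCOEFF_NORMED);print(cv2.minMaxLoc(r))
where()
```

```text
lid [-64.1  -1.3  81. ] [-9.6 -1.7 81. ] [54.5 -0.4  0. ]
rear [54.2  2.6  0. ]
rear [55.   0.5  0. ]
scene lid [52.6 -0.2  0. ]
lever ang 0.007594790680842299 [116.3  -0.2  70. ] [37.3 -0.8 70. ]
(-0.3445117771625519, 0.8424480557441711, (0, 4), (14, 8))
t 12.3167 meter pos [-197.1    0.4  148.9] head(-x) -0.005 F [ 0.1  0.7 -0.6] gap -0.1 j [ 0.2  -0.44  1.85 -0.    1.73 -1.2 ] tilt [ 0.007   0.0011 -1.    ]
```

```bash
python3 -c "
from cell import bot
print(bot.close_job())"
```

```text
the job is handed in; nothing more can be done
None
```

The job is handed in, with the cam at its low point and the sample jar in the reading position. No verdict was reported, so this rests on my own measurements.

**What I did:** With the gripper shut, I pushed the lever clockwise from about 1.49 rad to about 0.01 rad, pressing only on its left face. I then backed off and pushed the carriage from behind until it stalled on its stops. At the stall the position held while the force rose to about 20 N along the push direction (24 N in all).

**Last checks:**
- **Cam:** the lever angle reads 0.01 rad in the top view.
- **Carriage:** travel measures 54.2 to 55.0 mm in the top view. The scene view, using one hand-picked lid point, gave 52.6 mm. I trust the top view together with the hard stall.
- **Jar:** it looks upright and centred in its recess in both views.
- **Bystanders:** the beaker, the bottle and the spare jar look unmoved.
- **Arm:** it finished clear of everything, with forces under 2 N, at about 12.3 s.

**Disagreement:** early on, the wrist camera put the meter about 4 to 5 mm further back than the other two cameras. I allowed for this by approaching slowly until contact.

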